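# Prop the spring flap and hang up the template plate

## Robot

A 6-joint arm with a two-finger parallel gripper is mounted at the origin on the work surface. World frame = base frame: x ahead of the robot, y to its left, z up, the work surface at z = 0. Lengths are in m, angles in rad, forces in N, time in s.
With the tool pointing down it reaches from about 0.35 to 0.775 m from the base axis. Payload 7.3 kg.
Tool frame: the origin (TCP) lies at the very end of the fingers, on their centre line; the grasp point (between the pads) lies 19 mm behind it (robot.hold_point_z is the distance from the TCP to the grasp point, in m); z points along the fingers, y is the direction in which the jaws open and shut (so a half turn about z gives the same grasp; the last joint's range is limited). The gripper opens to 92 mm and grips with 3 to 60 N. Pads are 19 mm wide; open, the fingers measure 130 mm over their backs; the gripper's body (75 mm by 190 mm) begins 47 mm behind the grasp point.
Start: joints at [-1.265, 0.342, 1.524, -0, 1.275, -0.146], TCP at [0.229, -0.472, 0.227] pointing down, gripper open.
Joint ranges: [-2.53, 2.53], [-0.77, 2.02], [0.04, 2.7], [-1, 4.14], [0.28, 2.66], [-3.11, 3.11]. Speed limits (rad/s): [2.57, 2.57, 3.14, 3.14, 3.14, 3.14].

## Interface

Orientations are given as [roll, pitch, yaw] about the fixed x, y, z axes, in that order (R = Rz(yaw) Ry(pitch) Rx(roll)).
In Python, from cell import monitor, viewer, robot gives the robot as it stands.
- The arm moves only by the tool move_arm, never from a script. Its argument "deltas" is a list of rows, each an object of numbers: "x", "y", "z": the shift along the tool's x, y, z in m; "wx", "wy", "wz": the turn, a rotation vector about the tool's x, y, z in degrees; "hand": the opening, from 0 (shut) to 1 (fully open). In form: [{"x": .., "y": .., "z": .., "wx": .., "wy": .., "wz": .., "hand": ..}, ...]. A call has 1 to 8 rows; each row is the pose to reach, as a shift and turn from the pose commanded when the call began, along the tool's axes at that moment; what a row does not reach only later rows make up. A row lasts 1/8 s, in which the tool goes at most 62.5 mm and 10.7 degrees, less where a joint would pass 70% of its speed; a pose out of reach is approached as far as the arm can. A call with a gripper value outside its range is refused whole. The fingers move at their own pace and stop on an object; "grip_force" is the grip in N (left out, the last holds). Time passes only in rows, so rows that repeat a pose let the fingers close. It gives the time, the measured TCP pose, the force and the opening at its end, in the units of the state.
- monitor.observe(): the state, without advancing time (a new reading comes with each control period).
- viewer.read_camera(name): name is "scene" or "top" or "wrist"; returns the picture (384x512x3 uint8, red, green, blue); there is no depth.
- viewer.camera_params(name): a dict with "camera_matrix" (3x3 intrinsics, pixels), "R" (3x3) and "t" (3): a world point X has camera coordinates R X + t. Camera axes: x right, y down, z forward; pixel columns grow to the right and rows downward; lengths in m; the calibration is good to about 2 mm. A picture is of the moment at which its call begins: read the wrist's pose just before it. camera_params takes no time and is no camera call; for the wrist camera it gives the pose at the moment of the call.
- robot.hand_in(): hands the job in, once; it reports no verdict.
The state is a dict: "time": time; "qpos": joint angles; "qvel": joint speeds; "joint_efforts": joint torques, N m; "tool_pos": TCP position; "tool_rot": TCP orientation; "contact_force": force on the tool from outside, world axes, zero at the start; "torque": the same for the moment, N m; "opening": finger opening in m.
Only numpy, scipy, OpenCV 4.12 (cv2) and the standard library are available. Lean on these libraries where they do the work, as an engineer would, in place of code of your own. Each camera call takes 0.05 s, during which the arm holds its last target. There are 200 camera calls.

## Task

Push the spring flap's lever back with the tall metal block and stand that block upright on the ledge behind the stop, so that the flap stays propped open without being held. Then lift the two-hole plate out of the bin and hang it upright by both holes on the two pegs of the stand, pushed back against the board. Leave the flap propped open and do not disturb the other things on the bench.

Things in the scene. Friction and masses are not known exactly. Their poses are not given: they have to be found in the camera images.
- bin: White open-topped bin, fixed, 170 x 140 x 90 mm, walls and floor 4 mm, under a clear hinged flap. Origin: centre of its underside; x from its front (robot side) to its back, y to its left, z up. Inside, 40 mm tall guides at y = +/-44 to 66 mm hold the plate upright at x = -30 mm; small white sleeves, at most 30 mm tall, stand behind it. Lever and ledge are on its left.
- flap (a joint): Flap angle in rad: 0 closed (level over the bin), 1.44 to 1.65 when propped, 1.75 fully back. Clear flap 172 x 140 x 4 mm, hinged along the bin's y at bin x = 85, z = 94 mm; it swings up over the bin's back edge as the lever is pushed back (bin +x). A weak spring closes it, about 2 to 3 N at the lever's pin.
- lever_pin (a point): Centre of the level steel pin at the end of the flap's lever, 12 mm thick, at bin y = 77 to 143 mm. It turns about the hinge at 60 mm radius: bin x = 85 + 60 sin(flap - 0.733), z = 94 + 60 cos(flap - 0.733) mm; (45, 139) closed, (85, 154) at its top, (124, 140) propped. The lever's bar, 8 mm thick, is at bin y = 79 mm. The point turns with the flap.
- ledge (a point): On the top of the bin's steel ledge: where the centre of the tall block's underside rests when it stands against the stop, bin (93, 122, 105) mm. Axes as the bin's. Ledge: bin x = 55 to 135, y = 84 to 152 mm. The stop is an upright plate on its front edge: bin x = 60 to 68, y = 96 to 152 mm, top at z = 128 mm, 23 mm above the ledge.
- tall_block: Loose aluminium heater block, 50 x 50 mm, 85 mm tall, about 0.56 kg, four dark round marks on top. Origin: centre of its underside, z up. One flat side pushes the pin back while its underside passes over the stop but below the pin's centre, until it is just past the stop; then it is lowered between stop and pin, and the spring pushes it towards the stop.
- plate: Aluminium plate standing in the bin's guides, 8 mm thick (x), 100 mm wide (y), 45 mm high (z); a tab 36 mm wide in the middle of its top edge rises to 78 mm above its underside; about 0.1 kg. Two 14 mm through holes along x at y = +/-32, z = 30 mm. Same from front and back. Origin: centre of its underside.
- holes (a point): Point of the plate midway between the centres of its two holes, in the middle of its thickness. Axes as the plate's.
- stand: White fixed stand: upright board 10 mm thick (x), 130 mm wide (y), 99 mm high, on a foot 8 mm high from 20 mm in front of to 50 mm behind the board's middle. Origin: centre of the board's underside; its front faces -x, roughly to the robot. Two level steel pegs, 8 mm in diameter, stand out 32 mm from the front at y = +/-32, z = 90 mm.
- pegs (a point): Midway between the roots of the two pegs, on the board's front face, 90 mm above the bench. Axes as the stand's: the pegs point along -x. With the plate hung, its tab stands above the board's top.
- short_block: Aluminium block like the tall one but only 40 mm tall (50 x 50 mm), a bystander. Origin: centre of its underside.
- reagent: Amber bottle, 56 mm thick, 110 mm tall, a bystander. Origin: centre of its underside.
- beaker: Glass beaker, 70 mm wide, 85 mm tall, a bystander. Origin: centre of its underside.
- tip_box: Grey closed box, 120 x 85 x 55 mm, a bystander. Origin: centre of its underside.
- dish: Shallow glass dish, 90 mm wide, 16 mm tall, a bystander. Origin: centre of its underside.
- marker: Black marker pen, 14 mm thick, about 125 mm long, lying, a bystander. Origin: below its middle, on the bench.
There are look-alikes about, which are no part of the job. What is shaped like the stand but turquoise or yellow is not meant.

How it is judged:
On the way, in this order (a step that is already met when the one before it is completed fails the run):
1. the tall block stands released on the ledge behind the stop and holds the flap open (value of joint flap above 1.25 rad and z of tall_block in the frame of bin between 0.101 and 0.11 m and x of tall_block in the frame of bin between 0.0825 and 0.1075 m and y of tall_block in the frame of bin between 0.095 and 0.147 m and angle between tall_block's own z axis and vertical below 0.12 rad and contact force between the fingers and tall_block below 0.05 N), for 0.3 s.
2. the plate is lifted out of the bin, the flap still propped (all of step 1 and z of plate in the frame of bin above 0.05 m), for 0.1 s.
At the end, for the whole second after the job is handed in: Tall block upright on the ledge behind the stop (within 5 mm in height), released, flap open past 1.25 rad. Plate upright, at rest on both pegs: gap to the board under 7 mm, point between holes within 6 mm sideways and -7 to +3 mm in height of the pegs, parallel to the board within 0.09 rad (all of step 1 and x of holes in the frame of pegs between -0.011 and 0 m and y of holes in the frame of pegs between -0.006 and 0.006 m and z of holes in the frame of pegs between -0.007 and 0.003 m and angle between the y axis of plate and the y axis of stand, either way round below 0.09 rad and angle between plate's own z axis and vertical below 0.12 rad and linear speed of each of plate, tall_block below 0.01 m/s); the robot touches nothing.
It fails at once if another thing on the bench is shifted by more than 40 mm (distance of any of short_block, reagent, beaker, tip_box, dish, marker from where it was at the start of the episode above 0.04 m).
It also fails if it takes over 51 s, if anything falls off the work surface, if the arm or the gripper's body presses on something with over 40 N, if the wrist force passes 120 N, or if a joint passes its speed limit or range.

## Working session

There is one attempt and no reset: what is moved stays moved. The work goes in short steps, Python scripts to look and compute and a tool call to move; the robot and the scene stay as the last step left them, time stands still between calls to the robot, and variables do not carry over. Pictures are saved under pics/ and viewed, about 8 in all and at most 12, crops included, and the job is handed in when it is done.

Besides the shell and the picture viewer there is one more tool, called after "Call:" as a command line: name --argument value ..., lists and objects as JSON in quotes. move_arm: Moves the arm, as the interface text tells. Its arguments: {"type":"object","properties":{"deltas":{"type":"array","items":{"type":"object","properties":{"x":{"type":"number"},"y":{"type":"number"},"z":{"type":"number"},"wx":{"type":"number"},"wy":{"type":"number"},"wz":{"type":"number"},"hand":{"type":"number"}}}},"grip_force":{"type":"number"}},"required":["deltas"]}

```bash
mkdir -p pics
python3 - <<'E'
from cell import monitor, viewer, robot
import cv2,numpy as np
s=monitor.observe();print(s)
for n in("scene","top"):
    im=viewer.read_camera(n);cv2.imwrite(f"pics/{n}0.png",cv2.resize(im[:,:,::-1],(800,600),interpolation=cv2.INTER_CUBIC))
    np.save(f"pics/{n}0.npy",im)
    p=viewer.camera_params(n);print(n,p)
E
```

```text
{'time': 0.0, 'qpos': array([-1.26499935e+00,  3.42725690e-01,  1.52504445e+00,  2.26686687e-05,
        1.27541240e+00, -1.45992466e-01]), 'qvel': array([ 0.00060039,  0.00135763, -0.00089871,  0.00148254,  0.00295569,
       -0.00171424]), 'joint_efforts': array([ 4.24100808e-04, -4.31242847e+01, -2.44217992e+01,  7.18708523e-02,
        5.59060683e-02, -1.13161075e-04]), 'tool_pos': array([ 0.22910339, -0.47190243,  0.22603386]), 'tool_rot': array([-3.14002284e+00, -2.52733236e-04,  4.51782623e-01]), 'contact_force': array([ 0.12140471, -0.03312767,  0.71118057]), 'torque': array([ 0.01437168, -0.03360289, -0.01493828]), 'opening': 0.09186149015607609}
scene {'camera_matrix': array([[495.65522399,   0.        , 259.2028236 ],
       [  0.        , 495.65522399, 190.16205024],
       [  0.        ,   0.        ,   1.        ]]), 'R': array([[-0.86804674,  0.49634394, -0.01172778],
       [ 0.38481754,  0.65769926, -0.64757018],
       [-0.31370419, -0.56663424, -0.76191556]]), 't': array([ 0.40594231, -0.15910673,  1.65353913])}
top {'camera_matrix': array([[425.28974714,   0.        , 254.79750017],
       [  0.        , 425.28974714, 191.22018396],
       [  0.        ,   0.        ,   1.        ]]), 'R': array([[-1.97469749e-02, -9.99802944e-01, -2.03229382e-03],
       [-9.95257909e-01,  1.98507681e-02, -9.52241683e-02],
       [ 9.52457464e-02,  1.42267236e-04, -9.95453780e-01]]), 't': array([0.05568336, 0.48203116, 1.41817636])}
```

View pics/scene0.png

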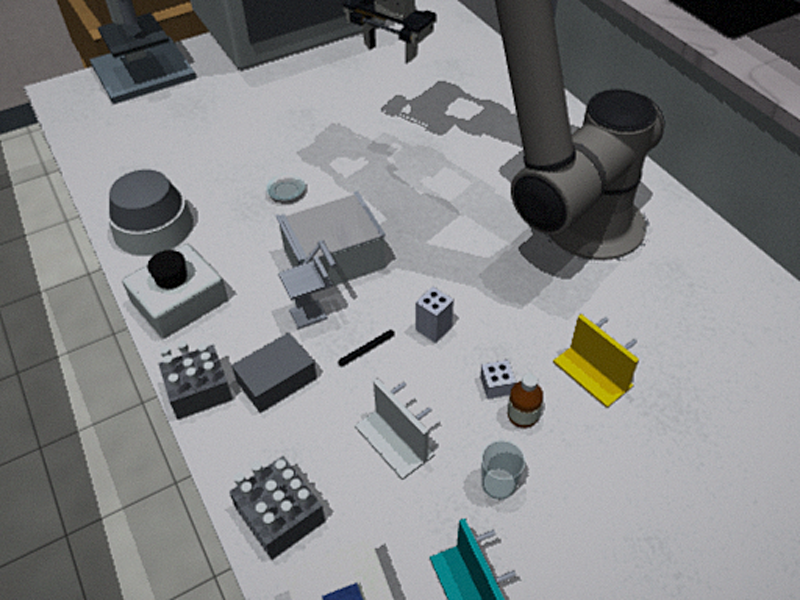

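View pics/top0.png

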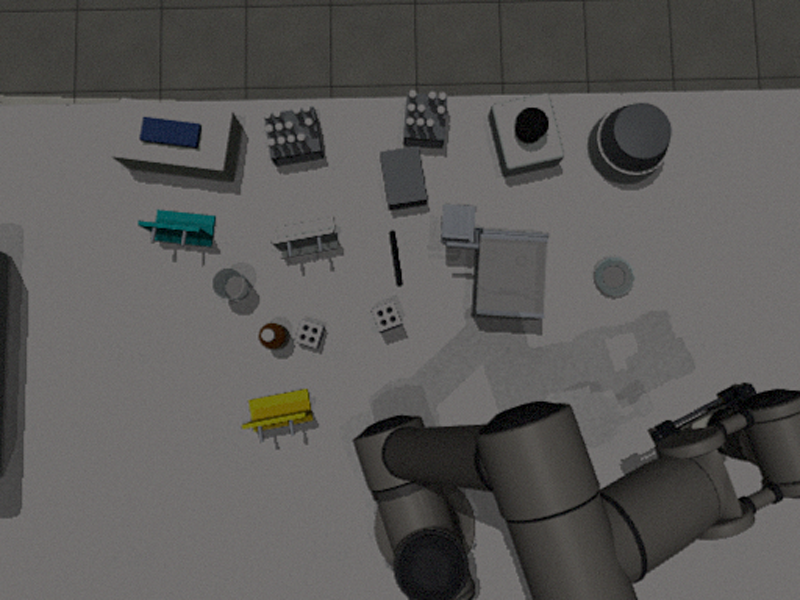

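The top view shows the tall block at about (387,317), the white stand at (307,237), and the bin at (510,275) with its lever and ledge on the left. I'll enlarge both views.

Run:
```python
import cv2,numpy as np
t=np.load("pics/top0.npy")[125:235,165:365,::-1];cv2.imwrite("pics/tc.png",cv2.convertScaleAbs(cv2.resize(t,None,fx=4,fy=4,interpolation=cv2.INTER_CUBIC),alpha=1.4))
t=np.load("pics/scene0.npy")[120:310,165:365-60,::-1];cv2.imwrite("pics/sc.png",cv2.convertScaleAbs(cv2.resize(t,None,fx=3.15,fy=3.15,interpolation=cv2.INTER_CUBIC),alpha=1.2))
t=np.load("pics/scene0.npy")[120:310,165:305];print(t.shape)
```

```text
(190, 140, 3)
```

View pics/tc.png

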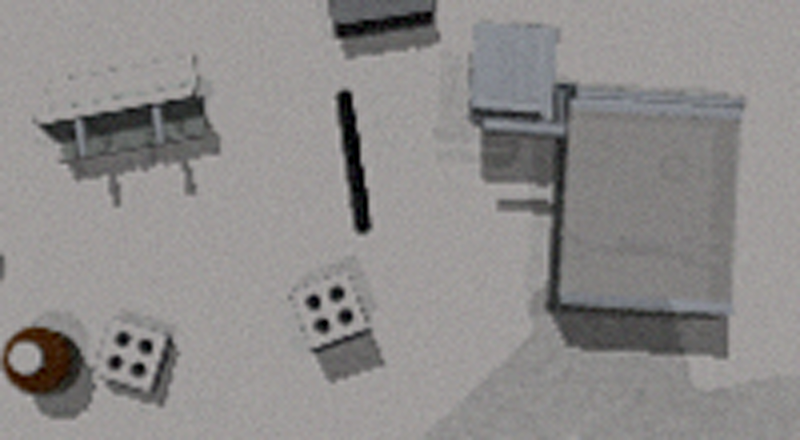

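View pics/sc.png

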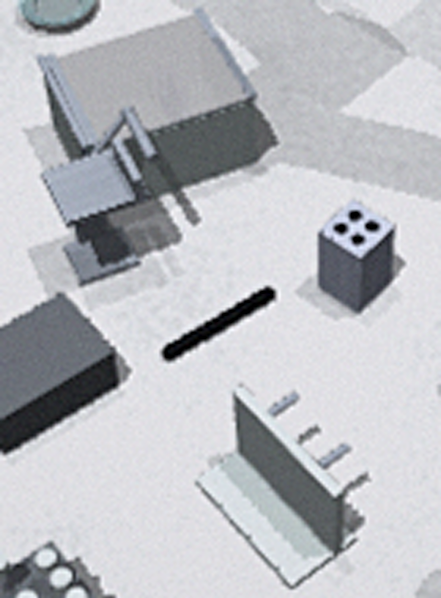

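Both crops are readable, with the tall block's marks, the bin rim and ledge corners, the pin and the stand's board all visible. Next I'll fit the poses from these pixels.

```bash
cat > h.py <<'E'
from cell import monitor, viewer, robot
import cv2,numpy as np
from scipy.optimize import least_squares
from scipy.spatial.transform import Rotation as Ro
def cam(n):
    p=viewer.camera_params(n);return p["camera_matrix"],p["R"],p["t"]
def proj(c,X):
    K,R,t=c;P=(np.atleast_2d(X)@R.T+t)@K.T;return P[:,:2]/P[:,2:]
def ray(c,uv,z):
    K,R,t=c;d=R.T@np.linalg.solve(K,[uv[0],uv[1],1]);o=-R.T@t
    return o+d*(z-o[2])/d[2]
def fit(obs,g):  # obs: list of (cam, local xyz mm, uv); g=(x,y,yaw)
    def W(p,l): 
        l=np.array(l)/1e3;c,s=np.cos(p[2]),np.sin(p[2])
        return np.array([p[0]+c*l[0]-s*l[1],p[1]+s*l[0]+c*l[1],l[2]])
    f=lambda p:np.concatenate([proj(c,W(p,l))[0]-uv for c,l,uv in obs])
    r=least_squares(f,g,loss="soft_l1");return r.x,r.fun.reshape(-1,2)
E
python3 - <<'E'
from h import *
T,S=cam("top"),cam("scene")
t=lambda x,y:np.array([165+x/4-.375,125+y/4-.375])
s=lambda x,y:np.array([165+x/3.15-.34,120+y/3.15-.34])
for uv in [(313,302),(337,293),(345,316),(321,325)]: print("m",ray(T,t(*uv),.085))
for uv in [(355,212),(340,229),(372,226),(357,240)]: print("ms",ray(S,s(*uv),.085))
print("c",ray(T,t(329,309),.085),ray(S,s(356,227),.085))
ob=[(T,(135,152,105),t(476,22)),(T,(135,84,105),t(557,27)),(T,(45,143,139),t(485,124)),
(T,(85,70,94),t(567,95)),(T,(85,-70,94),t(743,97)),(T,(-87,70,94),t(557,308)),(T,(-87,-70,94),t(730,310)),
(S,(135,84,105),s(41,177)),(S,(135,152,105),s(70,222)),(S,(-87,-70,94),s(200,12)),(S,(-87,70,94),s(255,97)),(S,(85,-70,94),s(40,60)),(S,(85,70,94),s(90,150))]
p,r=fit(ob,(.55,-.05,0));print("bin",p,np.degrees(p[2]));print(r.round(1))
ob=[(T,(-5,65,99),t(40,122)),(T,(-5,-65,99),t(203,92)),(T,(-37,32,90),t(80,153)),(T,(-37,-32,90),t(159,142)),(T,(-5,32,90),t(82,118)),(T,(-5,-32,90),t(157,105)),
(S,(-37,-32,90),s(297,396)),(S,(-5,-32,90),s(270,412)),(S,(-37,32,90),s(350,450)),(S,(-5,32,90),s(318,462)),(S,(5,-65,99),s(237,388)),(S,(5,65,99),s(338,492)),(S,(50,-65,8),s(197,478)),(S,(50,65,8),s(293,584))]
p,r=fit(ob,(.65,.2,.18));print("stand",p,np.degrees(p[2]));print(r.round(1))
E
```

```text
m [0.44894021 0.08524613 0.085     ]
m [0.4558562  0.06569747 0.085     ]
m [0.43708063 0.05957499 0.085     ]
m [0.43018256 0.07910117 0.085     ]
ms [0.43819068 0.05528029 0.085     ]
ms [0.46030222 0.0657642  0.085     ]
ms [0.43357326 0.07729942 0.085     ]
ms [0.45375143 0.08452061 0.085     ]
c [0.44300798 0.07240527 0.085     ] [0.44664126 0.07102286 0.085     ]
bin [ 0.52730498 -0.18945182 -0.07650867] -4.383624157198034
[[-0.9 -0.4]
 [-0.2 -0.5]
 [-1.1 -0.2]
 [ 0.5 -1.4]
 [-0.4  0.5]
 [ 0.6 -2. ]
 [ 0.9 -0. ]
 [ 0.7 -1.7]
 [-0.4  0.2]
 [ 0.4 -1.5]
 [ 1.  -0.7]
 [ 0.3 -0.4]
 [ 0.2  0.7]]
stand [0.61300808 0.24191236 0.16136962] 9.245798035039185
[[-0.6  0.2]
 [-1.8  0.6]
 [ 1.5  0.7]
 [ 1.2 -0. ]
 [-0.6 -0.1]
 [-0.  -0.3]
 [ 0.8 -1. ]
 [-0.3  0.6]
 [-0.1 -1.8]
 [ 0.3  1.3]
 [-0.9  0. ]
 [-0.6  1.1]
 [-0.  -0.5]
 [-0.1 -0. ]]
```

Fits agree to about 1 px: bin (0.527, −0.189, −4.4°), stand (0.613, 0.242, 9.2°), tall block (0.444, 0.072, about 19°). I'll move in front of and above the bin for a close look on the way.

Call:
move_arm --deltas '[{"x": 0.312,"y": -0.206,"z": -0.073,"wz": -83,"hand": 1},{"x": 0.312,"y": -0.206,"z": -0.073,"wz": -83,"hand": 1},{"x": 0.312,"y": -0.206,"z": -0.073,"wz": -83,"hand": 1},{"x": 0.312,"y": -0.206,"z": -0.073,"wz": -83,"hand": 1},{"x": 0.312,"y": -0.206,"z": -0.073,"wz": -83,"hand": 1},{"x": 0.312,"y": -0.206,"z": -0.073,"wz": -83,"hand": 1},{"x": 0.312,"y": -0.206,"z": -0.073,"wz": -83,"hand": 1},{"x": 0.312,"y": -0.206,"z": -0.073,"wz": -83,"hand": 1}]' --grip_force 40

```text
schema error: expected keys x, y, z, wx, wy, wz, hand
```

```bash
cat >> h.py <<'E'
def snap(n,name,crop=None,f=1,a=1.2):
    c=cam(n);im=viewer.read_camera(n);np.savez(f"pics/{name}.npz",im=im,K=c[0],R=c[1],t=c[2])
    if crop: im=im[crop[1]:crop[3],crop[0]:crop[2]]
    cv2.imwrite(f"pics/{name}.png",cv2.convertScaleAbs(cv2.resize(im[:,:,::-1],None,fx=f,fy=f,interpolation=cv2.INTER_CUBIC),alpha=a))
def load(name):
    z=np.load(f"pics/{name}.npz");return z["K"],z["R"],z["t"]
def st():
    s=monitor.observe();print("t",s["time"],"p",s["tool_pos"].round(4),"rpy",np.degrees(s["tool_rot"]).round(2),"F",s["contact_force"].round(1),"open",round(s["opening"],4),"q",s["qpos"].round(2))
    return s
def go(x,y,z,yaw):  # tool-frame deltas to a tool-down pose, yaw in deg
    s=st();R=Ro.from_euler("xyz",s["tool_rot"]);T=Ro.from_euler("xyz",[np.pi,0,np.radians(yaw)])
    print("-> xyz",R.inv().apply(np.array([x,y,z])-s["tool_pos"]).round(4),"w",np.degrees((R.inv()*T).as_rotvec()).round(2))
def binw(p,l):
    return np.append(np.array(p[:2])+Ro.from_euler("z",p[2]).as_matrix()[:2,:2]@np.array(l[:2]),l[2])
E
python3 - <<'E'
from h import *
st();snap("wrist","w1",None,1.5);print(cam("wrist"))
b=(.5273,-.1895,-.0765)
c=load("w1")
for l in [(135,152,105),(45,143,139),(85,70,94),(-87,70,94),(-87,-70,94),(60,152,128)]:print(l,(proj(c,binw(b,np.array(l)/1e3))*1.5).round(0))
E
```

```text
t 0.1 p [ 0.2291 -0.472   0.2261] rpy [-1.7992e+02 -1.0000e-02  2.5880e+01] F [ 0.5 -0.1 -0.2] open 0.0922 q [-1.26  0.34  1.52  0.    1.28 -0.15]
(array([[308.82040755,   0.        , 253.92477441],
       [  0.        , 308.82040755, 191.43157503],
       [  0.        ,   0.        ,   1.        ]]), array([[ 0.43667033, -0.89962098, -0.0010569 ],
       [-0.8556423 , -0.41568562,  0.30835323],
       [-0.27784037, -0.13374438, -0.95127134]]), array([-0.52499633, -0.0381128 ,  0.39333747]))
(135, 152, 105) [[ -389. -2022.]]
(45, 143, 139) [[ -605. -1784.]]
(85, 70, 94) [[  -60. -1218.]]
(-87, 70, 94) [[-162. -529.]]
(-87, -70, 94) [[ 151. -304.]]
(60, 152, 128) [[ -560. -1773.]]
```

View pics/w1.png

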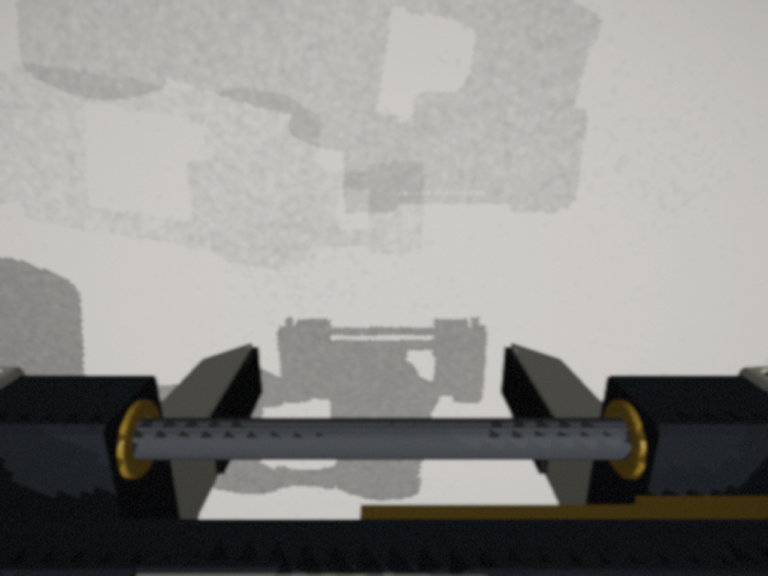

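The move call was refused because every key has to be given. The wrist picture shows only bench, with the fingers at (250,380) and (510,380), and the camera looks towards tool +x. I'll go to a view with yaw 0 in front of the bin.

Call:
move_arm --deltas '[{"x": 0.267,"y": -0.25,"z": -0.074,"wx": 0,"wy": 0,"wz": 26,"hand": 1},{"x": 0.267,"y": -0.25,"z": -0.074,"wx": 0,"wy": 0,"wz": 26,"hand": 1},{"x": 0.267,"y": -0.25,"z": -0.074,"wx": 0,"wy": 0,"wz": 26,"hand": 1},{"x": 0.267,"y": -0.25,"z": -0.074,"wx": 0,"wy": 0,"wz": 26,"hand": 1},{"x": 0.267,"y": -0.25,"z": -0.074,"wx": 0,"wy": 0,"wz": 26,"hand": 1},{"x": 0.267,"y": -0.25,"z": -0.074,"wx": 0,"wy": 0,"wz": 26,"hand": 1},{"x": 0.267,"y": -0.25,"z": -0.074,"wx": 0,"wy": 0,"wz": 26,"hand": 1},{"x": 0.267,"y": -0.25,"z": -0.074,"wx": 0,"wy": 0,"wz": 26,"hand": 1}]' --grip_force 40

```text
time: 1.15
tool_pos: [0.3601, -0.1309, 0.3005]
tool_rot: [3.141, 0.0, -0.001]
contact_force: [0.5, 0.5, -0.1]
opening: 0.0917
```

Run:
```python
from h import *
st();snap("wrist","w2",None,1.5)
b=(.5273,-.1895,-.0765)
c=load("w2")
for l in [(135,152,105),(135,84,105),(45,143,139),(85,70,94),(85,-70,94),(-87,70,94),(-87,-70,94),(60,152,128),(-30,18,82),(-30,-18,82)]:print(l,(proj(c,binw(b,np.array(l)/1e3))*1.5).round(0))
go(.4435,.072,.15,109)
```

```text
t 1.15 p [ 0.3601 -0.1309  0.3005] rpy [ 1.7998e+02  3.0000e-02 -5.0000e-02] F [ 0.5  0.5 -0.1] open 0.0917 q [-0.55  0.02  1.72 -0.    1.4   1.02]
(135, 152, 105) [[ 237. -280.]]
(135, 84, 105) [[ 355. -268.]]
(45, 143, 139) [[ 238. -119.]]
(85, 70, 94) [[ 373. -148.]]
(85, -70, 94) [[ 590. -127.]]
(-87, 70, 94) [[357. 136.]]
(-87, -70, 94) [[541. 151.]]
(60, 152, 128) [[ 228. -142.]]
(-30, 18, 82) [[432.  61.]]
(-30, -18, 82) [[481.  65.]]
t 1.2 p [ 0.3599 -0.1315  0.3003] rpy [ 1.7999e+02  5.0000e-02 -1.5000e-01] F [-0.7  0.4  0.4] open 0.0916 q [-0.55  0.02  1.72 -0.    1.4   1.02]
-> xyz [ 0.0831 -0.2037  0.1502] w [-4.0000e-02  4.0000e-02 -1.0915e+02]
```

View pics/w2.png

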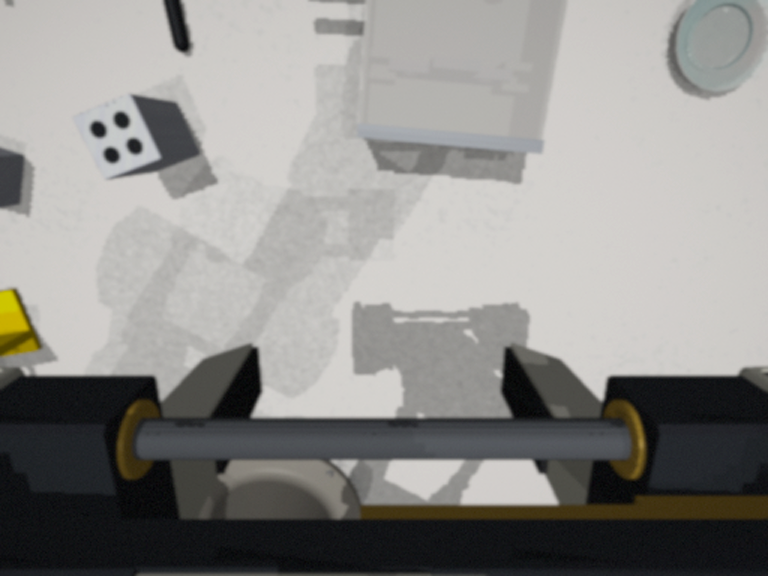

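The bin's front edge, from (361,126) to (543,142), matches the prediction to 2–3 px. The tall block's marks are centred at (116,137). Next I'll move over the block.

Call:
move_arm --deltas '[{"x": 0.083,"y": -0.204,"z": 0.12,"wx": 0,"wy": 0,"wz": -10.5,"hand": 1},{"x": 0.083,"y": -0.204,"z": 0.12,"wx": 0,"wy": 0,"wz": -21,"hand": 1},{"x": 0.083,"y": -0.204,"z": 0.12,"wx": 0,"wy": 0,"wz": -31.5,"hand": 1},{"x": 0.083,"y": -0.204,"z": 0.12,"wx": 0,"wy": 0,"wz": -42,"hand": 1},{"x": 0.083,"y": -0.204,"z": 0.12,"wx": 0,"wy": 0,"wz": -52.5,"hand": 1},{"x": 0.083,"y": -0.204,"z": 0.12,"wx": 0,"wy": 0,"wz": -63,"hand": 1},{"x": 0.083,"y": -0.204,"z": 0.12,"wx": 0,"wy": 0,"wz": -73.5,"hand": 1},{"x": 0.083,"y": -0.204,"z": 0.12,"wx": 0,"wy": 0,"wz": -84,"hand": 1}]'

```text
time: 2.2
tool_pos: [0.4439, 0.071, 0.18]
tool_rot: [-3.14, 0.0, 1.467]
contact_force: [-0.2, -0.8, 0.8]
opening: 0.0921
```

Run:
```python
from h import *
c=load("w2")
m=[ray(c,np.array(u)/1.5,.085) for u in [(98,129),(121,120),(134,146),(111,155)]];print(np.array(m).round(4),np.mean(m,0))
d=m[1]-m[0]+m[2]-m[3];print("yaw",np.degrees(np.arctan2(d[0],-d[1])))
go(.4435,.072,.055,109)
```

```text
[[0.4511 0.0853 0.085 ]
 [0.4576 0.0666 0.085 ]
 [0.4387 0.0598 0.085 ]
 [0.432  0.0788 0.085 ]] [0.44486019 0.07265117 0.085     ]
yaw 19.22653149454777
t 2.2 p [0.4439 0.071  0.18  ] rpy [-1.7992e+02  3.0000e-02  8.4030e+01] F [-0.2 -0.8  0.8] open 0.0921 q [-0.01  0.25  1.79 -0.    1.1   0.09]
-> xyz [ 0.0011 -0.0003  0.125 ] w [-9.000e-02  1.000e-02 -2.497e+01]
```

Call:
move_arm --deltas '[{"x": 0.0015,"y": 0,"z": 0.02,"wx": 0,"wy": 0,"wz": -9,"hand": 1},{"x": 0.0015,"y": 0,"z": 0.04,"wx": 0,"wy": 0,"wz": -18,"hand": 1},{"x": 0.0015,"y": 0,"z": 0.06,"wx": 0,"wy": 0,"wz": -25.2,"hand": 1},{"x": 0.0015,"y": 0,"z": 0.1,"wx": 0,"wy": 0,"wz": -25.2,"hand": 1},{"x": 0.0015,"y": 0,"z": 0.125,"wx": 0,"wy": 0,"wz": -25.2,"hand": 1},{"x": 0.0015,"y": 0,"z": 0.125,"wx": 0,"wy": 0,"wz": -25.2,"hand": 0.3},{"x": 0.0015,"y": 0,"z": 0.125,"wx": 0,"wy": 0,"wz": -25.2,"hand": 0.3},{"x": 0.0015,"y": 0,"z": 0.125,"wx": 0,"wy": 0,"wz": -25.2,"hand": 0.3}]' --grip_force 40

```text
time: 3.2
tool_pos: [0.4448, 0.074, 0.0567]
tool_rot: [3.14, 0.001, 1.903]
contact_force: [0.9, 0.6, -0.9]
opening: 0.0664
```

Call:
move_arm --deltas '[{"x": 0,"y": 0,"z": 0,"wx": 0,"wy": 0,"wz": 0,"hand": 0.3},{"x": 0,"y": 0,"z": 0,"wx": 0,"wy": 0,"wz": 0,"hand": 0.3}]'

```text
time: 3.45
tool_pos: [0.4439, 0.0744, 0.0562]
tool_rot: [3.141, 0.0, 1.904]
contact_force: [-2.5, -1.9, 4.4]
opening: 0.0498
```

Run:
```python
from h import *
b=(.5273,-.1895,-.0765)
w=binw(b,[-.005,.124,.1875]);print(w);go(*w,85.6)
```

```text
[ 0.53179137 -0.06548054  0.1875    ]
t 3.45 p [0.4439 0.0744 0.0562] rpy [1.7997e+02 3.0000e-02 1.0910e+02] F [-2.5 -1.9  4.4] open 0.0498 q [-0.    0.44  1.94 -0.    0.76 -0.34]
-> xyz [-0.161   0.0373 -0.1312] w [3.00e-02 2.00e-02 2.35e+01]
```

Call:
move_arm --deltas '[{"x": 0,"y": 0,"z": -0.03,"wx": 0,"wy": 0,"wz": 0,"hand": 0.3},{"x": 0,"y": 0,"z": -0.08,"wx": 0,"wy": 0,"wz": 0,"hand": 0.3},{"x": -0.03,"y": 0.007,"z": -0.13,"wx": 0,"wy": 0,"wz": 4,"hand": 0.3},{"x": -0.07,"y": 0.016,"z": -0.145,"wx": 0,"wy": 0,"wz": 10,"hand": 0.3},{"x": -0.11,"y": 0.026,"z": -0.145,"wx": 0,"wy": 0,"wz": 17,"hand": 0.3},{"x": -0.145,"y": 0.033,"z": -0.14,"wx": 0,"wy": 0,"wz": 23.5,"hand": 0.3},{"x": -0.161,"y": 0.037,"z": -0.135,"wx": 0,"wy": 0,"wz": 23.5,"hand": 0.3},{"x": -0.161,"y": 0.037,"z": -0.133,"wx": 0,"wy": 0,"wz": 23.5,"hand": 0.3}]'

```text
time: 4.45
tool_pos: [0.5309, -0.0658, 0.1873]
tool_rot: [-3.139, -0.001, 1.494]
contact_force: [0.2, 0.7, -5.2]
opening: 0.0497
```

Run:
```python
from h import *
b=(.5273,-.1895,-.0765)
w=binw(b,[.096,.124,.1887]);print(w);go(*w,85.6)
snap("scene","s2",(165,110,305,260),4,1.2)
```

```text
[ 0.63249598 -0.0731995   0.1887    ]
t 4.45 p [ 0.5309 -0.0658  0.1873] rpy [-1.7985e+02 -4.0000e-02  8.5610e+01] F [ 0.2  0.7 -5.2] open 0.0497 q [-0.27  0.4   1.56  0.    1.19 -0.19]
-> xyz [ 0.0004  0.1018 -0.0016] w [-0.15 -0.04  0.01]
```

View pics/s2.png

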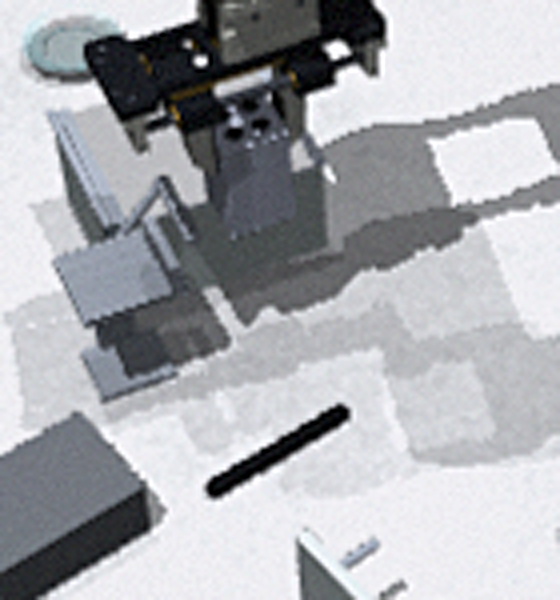

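The picture shows the gripped block just before the lever pin (pin at (175,210), block bottom at (245,235)), clear of the ledge and stop. Next I'll push.

Call:
move_arm --deltas '[{"x": 0,"y": 0.018,"z": -0.0018,"wx": 0,"wy": 0,"wz": 0,"hand": 0.3},{"x": 0,"y": 0.035,"z": -0.0018,"wx": 0,"wy": 0,"wz": 0,"hand": 0.3},{"x": 0,"y": 0.052,"z": -0.0018,"wx": 0,"wy": 0,"wz": 0,"hand": 0.3},{"x": 0,"y": 0.067,"z": -0.0018,"wx": 0,"wy": 0,"wz": 0,"hand": 0.3},{"x": 0,"y": 0.08,"z": -0.0018,"wx": 0,"wy": 0,"wz": 0,"hand": 0.3},{"x": 0,"y": 0.092,"z": -0.0018,"wx": 0,"wy": 0,"wz": 0,"hand": 0.3},{"x": 0,"y": 0.102,"z": -0.0018,"wx": 0,"wy": 0,"wz": 0,"hand": 0.3},{"x": 0,"y": 0.102,"z": -0.0018,"wx": 0,"wy": 0,"wz": 0,"hand": 0.3}]'

```text
time: 5.5
tool_pos: [0.6327, -0.0723, 0.1897]
tool_rot: [-3.139, -0.001, 1.495]
contact_force: [-4.1, 1.2, -7.5]
opening: 0.0497
```

Run:
```python
from h import *
b=(.5273,-.1895,-.0765)
w=binw(b,[.096,.124,.1612]);go(*w,85.6)
snap("scene","s3",(165,110,305,260),4,1.2)
```

```text
t 5.5 p [ 0.6327 -0.0723  0.1897] rpy [-1.7987e+02 -5.0000e-02  8.5660e+01] F [-4.1  1.2 -7.5] open 0.0497 q [-0.23  0.58  1.24  0.    1.32 -0.16]
-> xyz [-0.001  -0.0001  0.0285] w [-0.13 -0.05  0.06]
```

View pics/s3.png

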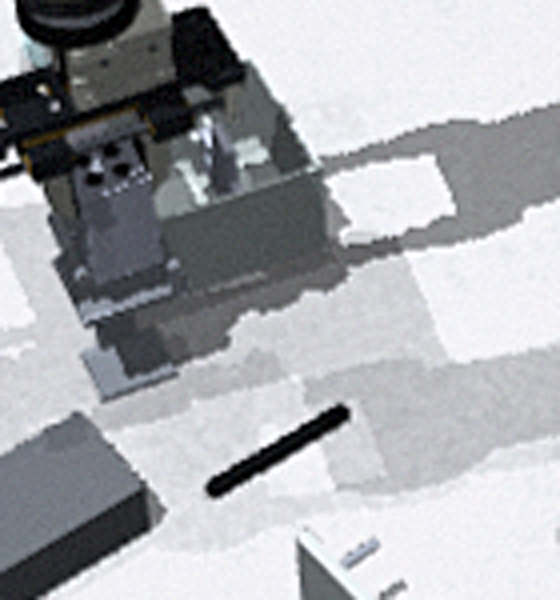

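The flap is open: the plate shows in the bin at (215,150) and the block stands over the ledge behind the stop. I'll lower it and watch the force.

Call:
move_arm --deltas '[{"x": 0,"y": 0,"z": 0.006,"wx": 0,"wy": 0,"wz": 0,"hand": 0.3},{"x": 0,"y": 0,"z": 0.012,"wx": 0,"wy": 0,"wz": 0,"hand": 0.3},{"x": 0,"y": 0,"z": 0.018,"wx": 0,"wy": 0,"wz": 0,"hand": 0.3},{"x": 0,"y": 0,"z": 0.024,"wx": 0,"wy": 0,"wz": 0,"hand": 0.3},{"x": 0,"y": 0,"z": 0.026,"wx": 0,"wy": 0,"wz": 0,"hand": 0.3}]'

```text
time: 6.18
tool_pos: [0.6329, -0.0735, 0.1639]
tool_rot: [-3.141, 0.0, 1.494]
contact_force: [-1.8, 0.2, -5.5]
opening: 0.0496
```

Call:
move_arm --deltas '[{"x": 0,"y": 0,"z": 0.0022,"wx": 0,"wy": 0,"wz": 0,"hand": 0.3},{"x": 0,"y": 0,"z": 0.0028,"wx": 0,"wy": 0,"wz": 0,"hand": 0.3}]'

```text
time: 6.42
tool_pos: [0.6332, -0.0735, 0.1617]
tool_rot: [3.142, 0.0, 1.494]
contact_force: [-1.7, -0.2, -5.4]
opening: 0.0499
```

Call:
move_arm --deltas '[{"x": 0,"y": 0,"z": 0.001,"wx": 0,"wy": 0,"wz": 0,"hand": 0.3},{"x": 0,"y": 0,"z": 0.001,"wx": 0,"wy": 0,"wz": 0,"hand": 0.65},{"x": 0,"y": 0,"z": 0.001,"wx": 0,"wy": 0,"wz": 0,"hand": 0.8},{"x": 0,"y": 0,"z": 0.001,"wx": 0,"wy": 0,"wz": 0,"hand": 0.8},{"x": 0,"y": 0,"z": -0.02,"wx": 0,"wy": 0,"wz": 0,"hand": 0.8},{"x": 0,"y": 0,"z": -0.06,"wx": 0,"wy": 0,"wz": 0,"hand": 0.8},{"x": 0,"y": 0,"z": -0.11,"wx": 0,"wy": 0,"wz": 0,"hand": 0.8},{"x": 0,"y": 0,"z": -0.15,"wx": 0,"wy": 0,"wz": 0,"hand": 0.8}]'

```text
time: 7.42
tool_pos: [0.6335, -0.0735, 0.3143]
tool_rot: [3.139, 0.0, 1.494]
contact_force: [0.2, 0.4, 1.2]
opening: 0.0735
```

Run:
```python
from h import *
b=(.5273,-.1895,-.0765)
snap("scene","s4",(165,110,305,260),4,1.2)
w=binw(b,[-.095,.02,.30]);print(w);go(*w,-4.4)
```

```text
[ 0.43410635 -0.16229808  0.3       ]
t 7.475 p [ 0.6348 -0.0738  0.3202] rpy [1.7935e+02 1.1000e-01 8.5590e+01] F [-1.4 -0.1  3.4] open 0.0731 q [-0.24  0.51  1.   -0.    1.62 -0.16]
-> xyz [-0.1037 -0.1935  0.0182] w [ 0.59 -0.43 89.99]
```

View pics/s4.png

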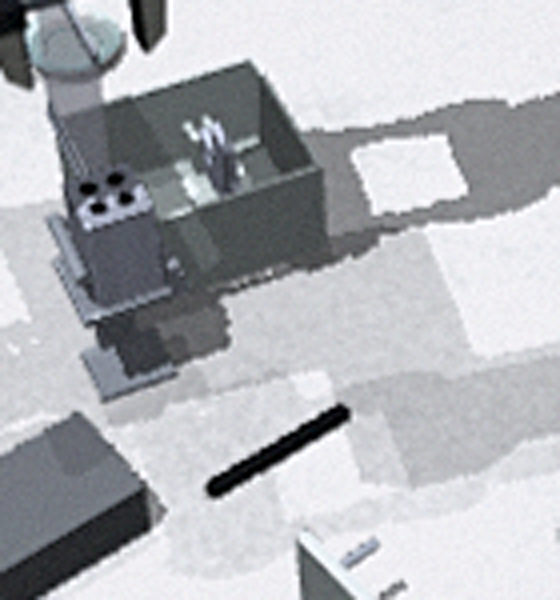

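The block stands upright, released, on the ledge at (118,250) behind the stop, and the flap is open. Next I'll view the plate from above it.

Call:
move_arm --deltas '[{"x": -0.015,"y": -0.016,"z": 0,"wx": 0,"wy": 0,"wz": 10.5,"hand": 0.8},{"x": -0.03,"y": -0.032,"z": 0,"wx": 0,"wy": 0,"wz": 21,"hand": 0.8},{"x": -0.045,"y": -0.048,"z": 0,"wx": 0,"wy": 0,"wz": 31.5,"hand": 0.8},{"x": -0.06,"y": -0.064,"z": 0,"wx": 0,"wy": 0,"wz": 42,"hand": 0.8},{"x": -0.076,"y": -0.08,"z": 0,"wx": 0,"wy": 0,"wz": 52.5,"hand": 0.8},{"x": -0.092,"y": -0.096,"z": 0.005,"wx": 0,"wy": 0,"wz": 63,"hand": 0.8},{"x": -0.108,"y": -0.112,"z": 0.01,"wx": 0,"wy": 0,"wz": 73.5,"hand": 0.8},{"x": -0.123,"y": -0.128,"z": 0.015,"wx": 0,"wy": 0,"wz": 84,"hand": 0.8}]'

```text
time: 8.48
tool_pos: [0.4956, -0.1867, 0.2967]
tool_rot: [3.141, -0.001, 0.022]
contact_force: [0.6, -0.7, -0.6]
opening: 0.0735
```

Call:
move_arm --deltas '[{"x": 0,"y": 0,"z": 0.03,"wx": 0,"wy": 0,"wz": 6,"hand": 0.8},{"x": 0,"y": 0,"z": 0.06,"wx": 0,"wy": 0,"wz": 6,"hand": 0.8},{"x": 0,"y": 0,"z": 0.06,"wx": 0,"wy": 0,"wz": 6,"hand": 0.8}]'

```text
time: 8.85
tool_pos: [0.495, -0.1857, 0.235]
tool_rot: [-3.14, 0.004, -0.077]
contact_force: [0.3, -0.3, 0.5]
opening: 0.0734
```

Run:
```python
from h import *
b=(.5273,-.1895,-.0765)
snap("wrist","w3",(106,0,406,224),2.6,1.2)
c=load("w3")
for l in [(-30,18,82),(-30,-18,82),(-30,50,49),(-30,-50,49)]:
  print(l,((proj(c,binw(b,np.array(l)/1e3))-[106,0])*2.6).round(0))
w=binw(b,[-.03,0,.051]);print(w);go(*w,-4.4)
```

```text
(-30, 18, 82) [[344. 453.]]
(-30, -18, 82) [[433. 453.]]
(-30, 50, 49) [[275. 433.]]
(-30, -50, 49) [[502. 433.]]
[ 0.49738774 -0.18720724  0.051     ]
t 8.9 p [ 0.496  -0.1862  0.2367] rpy [-1.7998e+02  4.0000e-02 -4.4000e+00] F [-0.5  1.2  0.4] open 0.0735 q [-0.5   0.34  1.49 -0.    1.31  1.14]
-> xyz [0.0016 0.001  0.1857] w [-0.02  0.04 -0.  ]
```

View pics/w3.png

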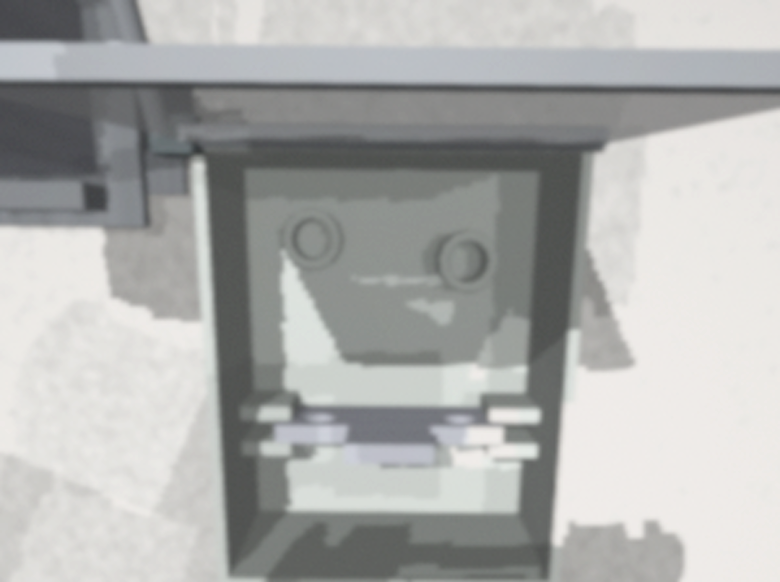

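The plate's tab top is at about (391,453), against a prediction of (389,453), so the pose is good to about 1 mm. I'll descend and grip the tab by its 36 mm width.

Call:
move_arm --deltas '[{"x": 0.001,"y": 0.001,"z": 0.05,"wx": 0,"wy": 0,"wz": 0,"hand": 0.8},{"x": 0.001,"y": 0.001,"z": 0.1,"wx": 0,"wy": 0,"wz": 0,"hand": 0.8},{"x": 0.001,"y": 0.001,"z": 0.14,"wx": 0,"wy": 0,"wz": 0,"hand": 0.8},{"x": 0.001,"y": 0.001,"z": 0.17,"wx": 0,"wy": 0,"wz": 0,"hand": 0.8},{"x": 0.001,"y": 0.001,"z": 0.182,"wx": 0,"wy": 0,"wz": 0,"hand": 0.8},{"x": 0.001,"y": 0.001,"z": 0.182,"wx": 0,"wy": 0,"wz": 0,"hand": 0.2},{"x": 0.001,"y": 0.001,"z": 0.182,"wx": 0,"wy": 0,"wz": 0,"hand": 0.2},{"x": 0.001,"y": 0.001,"z": 0.182,"wx": 0,"wy": 0,"wz": 0,"hand": 0.2}]' --grip_force 40

```text
time: 9.9
tool_pos: [0.4978, -0.1877, 0.056]
tool_rot: [3.14, -0.002, -0.077]
contact_force: [0.5, 0.2, -0.0]
opening: 0.048
```

Call:
move_arm --deltas '[{"x": 0,"y": 0,"z": 0,"wx": 0,"wy": 0,"wz": 0,"hand": 0.2},{"x": 0,"y": 0,"z": 0,"wx": 0,"wy": 0,"wz": 0,"hand": 0.2}]'

```text
time: 10.15
tool_pos: [0.4973, -0.1875, 0.0553]
tool_rot: [3.141, -0.001, -0.077]
contact_force: [0.4, 1.2, 4.3]
opening: 0.0354
```

Call:
move_arm --deltas '[{"x": 0,"y": 0,"z": -0.02,"wx": 0,"wy": 0,"wz": 0,"hand": 0.2},{"x": 0,"y": 0,"z": -0.06,"wx": 0,"wy": 0,"wz": 0,"hand": 0.2},{"x": 0,"y": 0,"z": -0.11,"wx": 0,"wy": 0,"wz": 0,"hand": 0.2},{"x": 0,"y": 0,"z": -0.16,"wx": 0,"wy": 0,"wz": 0,"hand": 0.2},{"x": 0,"y": 0,"z": -0.195,"wx": 0,"wy": 0,"wz": 0,"hand": 0.2},{"x": 0,"y": 0,"z": -0.2,"wx": 0,"wy": 0,"wz": 0,"hand": 0.2}]'

```text
time: 10.9
tool_pos: [0.4978, -0.1877, 0.257]
tool_rot: [3.14, -0.004, -0.077]
contact_force: [-0.1, -0.3, -2.0]
opening: 0.0358
```

Run:
```python
from h import *
p=(.6130,.2419,.1614)
w=binw(p,[-.085,0,.20]);print(w);go(*w,9.25)
```

```text
[0.52910472 0.22824049 0.2       ]
t 10.9 p [ 0.4978 -0.1877  0.257 ] rpy [179.88  -0.25  -4.41] F [-0.1 -0.3 -2. ] open 0.0358 q [-0.5   0.33  1.46 -0.    1.35  1.14]
-> xyz [-0.0011 -0.4172  0.0561] w [  0.15  -0.24 -13.66]
```

Call:
move_arm --deltas '[{"x": 0,"y": -0.04,"z": 0,"wx": 0,"wy": 0,"wz": -2,"hand": 0.2},{"x": 0,"y": -0.095,"z": 0,"wx": 0,"wy": 0,"wz": -4,"hand": 0.2},{"x": 0,"y": -0.155,"z": 0,"wx": 0,"wy": 0,"wz": -6,"hand": 0.2},{"x": 0,"y": -0.215,"z": 0,"wx": 0,"wy": 0,"wz": -8,"hand": 0.2},{"x": 0,"y": -0.275,"z": 0.01,"wx": 0,"wy": 0,"wz": -10,"hand": 0.2},{"x": 0,"y": -0.335,"z": 0.03,"wx": 0,"wy": 0,"wz": -12,"hand": 0.2},{"x": -0.001,"y": -0.39,"z": 0.05,"wx": 0,"wy": 0,"wz": -13.7,"hand": 0.2},{"x": -0.001,"y": -0.417,"z": 0.056,"wx": 0,"wy": 0,"wz": -13.7,"hand": 0.2}]'

```text
time: 11.9
tool_pos: [0.526, 0.231, 0.1949]
tool_rot: [3.141, 0.006, 0.165]
contact_force: [0.6, 0.4, -0.2]
opening: 0.0357
```

Run:
```python
from h import *
p=(.6130,.2419,.1614)
st()
snap("wrist","w4",(106,0,406,224),2.6,1.2)
c=load("w4")
for l in [(-5,65,99),(-5,-65,99),(5,65,99),(5,-65,99),(-37,32,90),(-37,-32,90),(-5,32,90),(-5,-32,90),(50,65,8),(50,-65,8)]:
  print(l,((proj(c,binw(p,np.array(l)/1e3))-[106,0])*2.6).round(0))
```

```text
t 11.9 p [0.526  0.231  0.1949] rpy [179.98   0.34   9.46] F [ 0.6  0.4 -0.2] open 0.0357 q [0.28 0.46 1.43 0.   1.26 1.69]
(-5, 65, 99) [[180. 243.]]
(-5, -65, 99) [[610. 245.]]
(5, 65, 99) [[178. 208.]]
(5, -65, 99) [[613. 210.]]
(-37, 32, 90) [[296. 347.]]
(-37, -32, 90) [[493. 347.]]
(-5, 32, 90) [[293. 243.]]
(-5, -32, 90) [[497. 244.]]
(50, 65, 8) [[226.  92.]]
(50, -65, 8) [[561.  93.]]
```

View pics/w4.png

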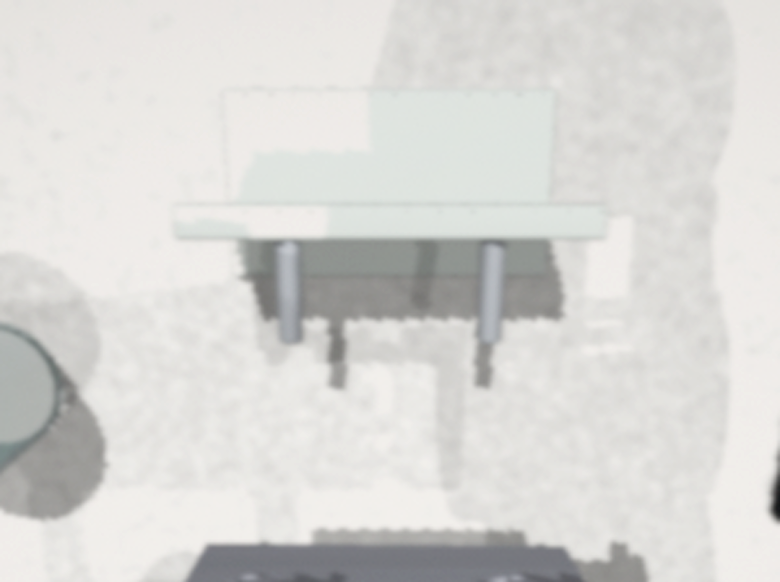

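The stand is clear in the picture. The board's front top edge runs from (174,239) to (605,238), the peg tips are at (290,342) and (491,342), and the held plate's lower edge shows at (207..565,545). I'll refine the stand pose and check how the plate sits in the hand.

Run:
```python
from h import *
c=load("w4");u=lambda x,y:np.array([106+x/2.6-.3,y/2.6-.3])
ob=[(c,(-5,65,99),u(174,239)),(c,(-5,-65,99),u(605,238)),(c,(5,65,99),u(174,204)),(c,(5,-65,99),u(606,203)),(c,(-37,32,86),u(290,342)),(c,(-37,-32,86),u(491,342)),(c,(50,65,8),u(224,89)),(c,(50,-65,8),u(553,89))]
p,r=fit(ob,(.613,.2419,.16));print(p,np.degrees(p[2]),(r*2.6).round(1).tolist())
s=monitor.observe();R=Ro.from_euler("xyz",[np.pi,np.radians(.34),np.radians(9.46)])
for y in(50,-50):
    X=np.array([.526,.231,.1949])+R.apply(np.array([4,-y,51.3])/1e3);print("bottom",(proj(c,X)-[106,0])*2.6)
w=binw(p,[-.060,0,.1113]);print(w);go(*w,np.degrees(p[2]))
```

```text
[0.6142934  0.24409756 0.16680807] 9.557398380811302 [[0.4, 0.7], [0.2, 1.0], [-2.5, 0.4], [2.1, 0.7], [2.5, -0.8], [-4.4, -1.1], [-3.2, -0.2], [3.1, -0.8]]
bottom [[205.46711658 541.53229501]]
bottom [[561.93542588 541.47477349]]
[0.55512621 0.23413542 0.1113    ]
t 11.95 p [0.5261 0.2331 0.1946] rpy [-179.93    0.33    9.49] F [-0.4  1.5 -2.2] open 0.0356 q [0.28 0.46 1.43 0.   1.26 1.69]
-> xyz [0.0293 0.0039 0.0832] w [-0.07  0.33 -0.07]
```

Call:
move_arm --deltas '[{"x": 0.029,"y": 0.004,"z": 0.02,"wx": 0,"wy": 0.3,"wz": 0,"hand": 0.2},{"x": 0.029,"y": 0.004,"z": 0.05,"wx": 0,"wy": 0.3,"wz": 0,"hand": 0.2},{"x": 0.029,"y": 0.004,"z": 0.075,"wx": 0,"wy": 0.3,"wz": 0,"hand": 0.2},{"x": 0.029,"y": 0.004,"z": 0.083,"wx": 0,"wy": 0.3,"wz": 0,"hand": 0.2},{"x": 0.029,"y": 0.004,"z": 0.083,"wx": 0,"wy": 0.3,"wz": 0,"hand": 0.2},{"x": 0.029,"y": 0.004,"z": 0.083,"wx": 0,"wy": 0.3,"wz": 0,"hand": 0.2}]'

```text
time: 12.7
tool_pos: [0.5579, 0.2294, 0.1167]
tool_rot: [-3.142, -0.007, 0.162]
contact_force: [0.2, -1.1, -0.9]
opening: 0.0356
```

Run:
```python
from h import *
p=(.6143,.2441,.1668)
w=binw(p,[-.060,.0003,.1113]);
for i in range(5):
    go(*w,9.56);viewer.read_camera("top")
```

```text
t 12.7 p [0.5579 0.2294 0.1167] rpy [-180.     -0.4     9.28] F [ 0.2 -1.1 -0.9] open 0.0356 q [ 0.26  0.58  1.45 -0.    1.1   1.67]
-> xyz [-0.002  -0.0055  0.0054] w [-0.   -0.4  -0.28]
t 12.75 p [0.5579 0.2294 0.1168] rpy [-179.99   -0.41    9.28] F [ 0.3  0.5 -1.1] open 0.0356 q [ 0.26  0.58  1.45 -0.    1.1   1.67]
-> xyz [-0.0021 -0.0054  0.0055] w [-0.01 -0.41 -0.28]
t 12.8 p [0.5579 0.2294 0.1168] rpy [-180.     -0.41    9.29] F [ 0.6 -0.6 -1.5] open 0.0356 q [ 0.26  0.58  1.45 -0.    1.1   1.67]
-> xyz [-0.002  -0.0054  0.0055] w [-0.   -0.41 -0.27]
t 12.85 p [0.5578 0.2294 0.1167] rpy [-180.     -0.4     9.29] F [ 0.5 -0.2 -1.7] open 0.0353 q [ 0.26  0.58  1.45 -0.    1.1   1.67]
-> xyz [-0.0019 -0.0054  0.0054] w [-0.   -0.4  -0.27]
t 12.9 p [0.5577 0.2294 0.1165] rpy [-180.     -0.39    9.29] F [-0.  -0.8 -2.1] open 0.0357 q [ 0.26  0.58  1.46 -0.    1.1   1.67]
-> xyz [-0.0018 -0.0054  0.0052] w [-0.   -0.39 -0.27]
```

Call:
move_arm --deltas '[{"x": -0.002,"y": -0.0054,"z": 0.0053,"wx": 0,"wy": -0.4,"wz": -0.3,"hand": 0.2},{"x": -0.002,"y": -0.0054,"z": 0.0053,"wx": 0,"wy": -0.4,"wz": -0.3,"hand": 0.2},{"x": -0.002,"y": -0.0054,"z": 0.0053,"wx": 0,"wy": -0.4,"wz": -0.3,"hand": 0.2},{"x": -0.002,"y": -0.0054,"z": 0.0053,"wx": 0,"wy": -0.4,"wz": -0.3,"hand": 0.2}]'

```text
time: 13.45
tool_pos: [0.5546, 0.2343, 0.1104]
tool_rot: [3.141, 0.002, 0.167]
contact_force: [0.1, -0.2, -0.5]
opening: 0.0353
```

Run:
```python
from h import *
p=(.6143,.2441,.1668)
go(*binw(p,[-.060,.0003,.1113]),9.56);go(*binw(p,[-.0105,.0003,.1113]),9.56)
snap("wrist","w5",(106,0,406,224),2.6,1.2)
c=load("w5")
# predicted peg tips with refined stand, plate bottom from pose
print([((proj(c,binw(p,np.array(l)/1e3))-[106,0])*2.6).round(0).tolist() for l in [(-5,65,99),(-5,-65,99),(-37,32,86),(-37,-32,86)]])
im=np.load("pics/w5.npz")["im"].astype(int).sum(2)//3
for l in[(-5,65,99),(-5,-65,99)]:
    v=proj(c,binw(p,np.array(l)/1e3))[0];i=int(round(v[1]))-4;print(v,im[i,int(v[0])-8:int(v[0])+9])
```

```text
t 13.45 p [0.5546 0.2343 0.1104] rpy [1.7999e+02 9.0000e-02 9.5900e+00] F [ 0.1 -0.2 -0.5] open 0.0353 q [0.27 0.59 1.46 0.   1.1  1.68]
-> xyz [ 0.0005 -0.0001 -0.0009] w [0.01 0.09 0.03]
t 13.45 p [0.5546 0.2343 0.1104] rpy [1.7999e+02 9.0000e-02 9.5900e+00] F [ 0.1 -0.2 -0.5] open 0.0353 q [0.27 0.59 1.46 0.   1.1  1.68]
-> xyz [ 0.05  -0.    -0.001] w [0.01 0.09 0.03]
[[[80.0, 383.0]], [[689.0, 384.0]], [[252.0, 506.0]], [[517.0, 506.0]]]
[136.79697176 147.39013783] [184 184 186 187 188 188 188 188 185 179 176 179 182 183 184 183 184]
[371.1804595  147.51907231] [183 184 183 184 184 184 184 184 183 181 179 180 182 182 182 182 182]
```

Call:
move_arm --deltas '[{"x": 0.007,"y": 0.0005,"z": -0.001,"wx": 0,"wy": 0,"wz": 0,"hand": 0.2},{"x": 0.013,"y": 0.0005,"z": -0.001,"wx": 0,"wy": 0,"wz": 0,"hand": 0.2},{"x": 0.018,"y": 0.0005,"z": -0.001,"wx": 0,"wy": 0,"wz": 0,"hand": 0.2},{"x": 0.023,"y": 0.0005,"z": -0.001,"wx": 0,"wy": 0,"wz": 0,"hand": 0.2},{"x": 0.027,"y": 0.0005,"z": -0.001,"wx": 0,"wy": 0,"wz": 0,"hand": 0.2},{"x": 0.03,"y": 0.0005,"z": -0.001,"wx": 0,"wy": 0,"wz": 0,"hand": 0.2},{"x": 0.03,"y": 0.0005,"z": -0.001,"wx": 0,"wy": 0,"wz": 0,"hand": 0.2}]'

```text
time: 14.38
tool_pos: [0.5843, 0.2388, 0.1112]
tool_rot: [3.141, 0.002, 0.167]
contact_force: [0.1, -0.6, -1.0]
opening: 0.0354
```

Run:
```python
from h import *
p=(.6143,.2441,.1668)
go(*binw(p,[-.0105,-.0002,.1113]),9.56)
snap("wrist","w6",(80,70,432,334),2.2,1.2)
```

```text
t 14.375 p [0.5843 0.2388 0.1112] rpy [1.7999e+02 1.0000e-01 9.5900e+00] F [ 0.1 -0.6 -1. ] open 0.0354 q [0.27 0.64 1.36 0.   1.14 1.67]
-> xyz [ 0.0199 -0.     -0.0001] w [0.01 0.1  0.03]
```

No contact force, although the plate is about 10 mm past the peg tips, so the holes are on the pegs. Continuing.

Call:
move_arm --deltas '[{"x": 0.006,"y": 0,"z": 0,"wx": 0,"wy": 0,"wz": 0,"hand": 0.2},{"x": 0.011,"y": 0,"z": 0,"wx": 0,"wy": 0,"wz": 0,"hand": 0.2},{"x": 0.015,"y": 0,"z": 0,"wx": 0,"wy": 0,"wz": 0,"hand": 0.2},{"x": 0.018,"y": 0,"z": 0,"wx": 0,"wy": 0,"wz": 0,"hand": 0.2},{"x": 0.02,"y": 0,"z": 0,"wx": 0,"wy": 0,"wz": 0,"hand": 0.2},{"x": 0.0205,"y": 0,"z": 0,"wx": 0,"wy": 0,"wz": 0,"hand": 0.2},{"x": 0.0205,"y": 0,"z": 0,"wx": 0,"wy": 0,"wz": 0,"hand": 0.2}]'

```text
time: 15.3
tool_pos: [0.6044, 0.2422, 0.1113]
tool_rot: [3.141, 0.002, 0.167]
contact_force: [-0.3, -0.5, -1.5]
opening: 0.0359
```

Call:
move_arm --deltas '[{"x": 0.001,"y": 0,"z": 0,"wx": 0,"wy": 0,"wz": 0,"hand": 0.2},{"x": 0.0015,"y": 0,"z": 0,"wx": 0,"wy": 0,"wz": 0,"hand": 0.2},{"x": 0.0015,"y": 0,"z": 0,"wx": 0,"wy": 0,"wz": 0,"hand": 0.2}]'

```text
time: 15.68
tool_pos: [0.6054, 0.2424, 0.1112]
tool_rot: [3.141, 0.003, 0.168]
contact_force: [-2.5, -0.6, 1.3]
opening: 0.0356
```

Contact with the board (about −2.5 N). I'll lower 3 mm onto the pegs and release.

Call:
move_arm --deltas '[{"x": 0,"y": 0,"z": 0.0015,"wx": 0,"wy": 0,"wz": 0,"hand": 0.2},{"x": 0,"y": 0,"z": 0.0027,"wx": 0,"wy": 0,"wz": 0,"hand": 0.2},{"x": 0,"y": 0,"z": 0.0027,"wx": 0,"wy": 0,"wz": 0,"hand": 0.2}]'

```text
time: 16.05
tool_pos: [0.6054, 0.2425, 0.1083]
tool_rot: [3.142, 0.003, 0.168]
contact_force: [-4.2, -0.1, 1.2]
opening: 0.0351
```

Run:
```python
from h import *
st()
```

```text
t 16.05 p [0.6054 0.2425 0.1083] rpy [1.7999e+02 1.6000e-01 9.6000e+00] F [-4.2 -0.1  1.2] open 0.0351 q [0.26 0.68 1.29 0.   1.17 1.67]
```

Call:
move_arm --deltas '[{"x": 0,"y": 0,"z": 0,"wx": 0,"wy": 0,"wz": 0,"hand": 0.5},{"x": 0,"y": 0,"z": 0,"wx": 0,"wy": 0,"wz": 0,"hand": 0.65},{"x": 0,"y": 0,"z": 0,"wx": 0,"wy": 0,"wz": 0,"hand": 0.65},{"x": 0,"y": 0,"z": 0,"wx": 0,"wy": 0,"wz": 0,"hand": 0.65},{"x": 0,"y": 0,"z": -0.02,"wx": 0,"wy": 0,"wz": 0,"hand": 0.65},{"x": 0,"y": 0,"z": -0.06,"wx": 0,"wy": 0,"wz": 0,"hand": 0.65},{"x": 0,"y": 0,"z": -0.1,"wx": 0,"wy": 0,"wz": 0,"hand": 0.65},{"x": -0.04,"y": 0,"z": -0.12,"wx": 0,"wy": 0,"wz": 0,"hand": 0.65}]'

```text
time: 17.05
tool_pos: [0.5687, 0.2359, 0.2307]
tool_rot: [-3.141, -0.003, 0.166]
contact_force: [0.4, 0.4, -0.6]
opening: 0.0596
```

Call:
move_arm --deltas '[{"x": -0.05,"y": 0,"z": 0,"wx": 0,"wy": 0,"wz": 0,"hand": 0.65},{"x": -0.1,"y": 0,"z": 0,"wx": 0,"wy": 0,"wz": 0,"hand": 0.65},{"x": -0.14,"y": 0,"z": 0,"wx": 0,"wy": 0,"wz": 0,"hand": 0.65},{"x": -0.14,"y": 0,"z": 0,"wx": 0,"wy": 0,"wz": 0,"hand": 0.65},{"x": -0.14,"y": 0,"z": 0,"wx": 0,"wy": 0,"wz": 0,"hand": 0.65}]'

```text
time: 17.68
tool_pos: [0.4297, 0.2127, 0.2295]
tool_rot: [-3.142, -0.0, 0.167]
contact_force: [-0.2, 0.1, 0.2]
opening: 0.0599
```

Run:
```python
from h import *
st()
snap("scene","f1");snap("top","f2");snap("wrist","f3")
a=np.load("pics/f1.npz")["im"][110:300,165:305];b=np.load("pics/f2.npz")["im"][125:235,165:305];w=np.load("pics/f3.npz")["im"]
A=cv2.resize(a,(442,600),interpolation=cv2.INTER_CUBIC);B=cv2.resize(b,(356,280),interpolation=cv2.INTER_CUBIC);W=cv2.resize(w[0:384],(356,320))
cv2.imwrite("pics/fin.png",cv2.convertScaleAbs(np.hstack([A,np.vstack([B,W])])[:,:,::-1],alpha=1.25))
```

```text
t 17.675 p [0.4297 0.2127 0.2295] rpy [-1.80e+02 -2.00e-02  9.58e+00] F [-0.2  0.1  0.2] open 0.0599 q [0.3  0.26 1.64 0.   1.25 1.7 ]
```

View pics/fin.png

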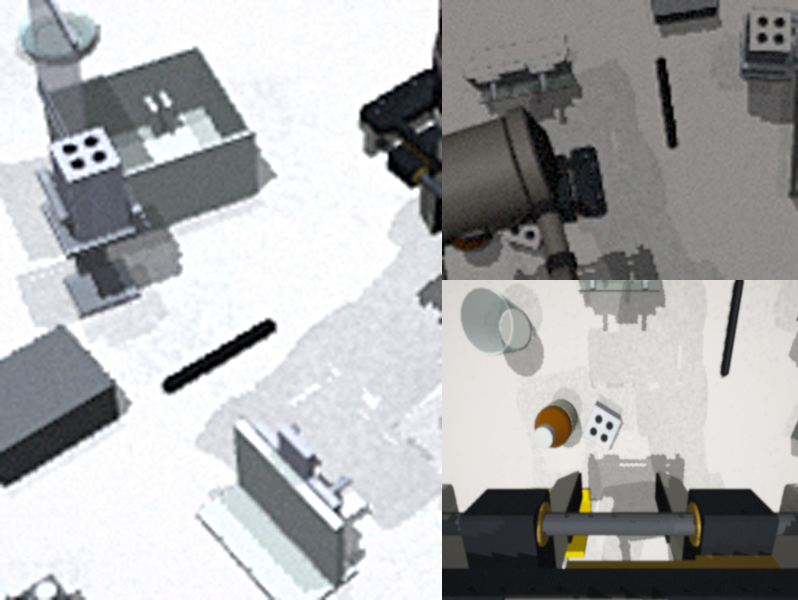

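The final view shows the tall block upright on the ledge at (90,185) with the flap open, and the plate on both pegs, its tab at (297,445) close to the board. I'll check the gap by projection.

Run:
```python
from h import *
p=(.6143,.2441,.1668);c=load("f1")
for x in (-9,-16):
    for l in [(x+4,-18,135),(x+4,18,135),(x-4,-18,135),(x-4,18,135),(x+4,-50,102),(x+4,50,102)]:
        print(l,((proj(c,binw(p,np.array(l)/1e3))[0]-[165,110])*3.157).round(0),end="; ")
    print()
print("ref board",[((proj(c,binw(p,np.array(l)/1e3))[0]-[165,110])*3.157).round(0).tolist() for l in[(5,-65,99),(5,65,99)]])
b=(.5273,-.1895,-.0765)
z=.19;m=np.mean([ray(c,np.array(u)/3.157+[165,110],z) for u in[(73,139),(94,133),(97,155),(71,163)]],0);print(m,Ro.from_euler("z",.0765).apply(m-[.5273,-.1895,0]))
im=np.load("pics/f1.npz")["im"][230:290,240:285].astype(int).sum(2)//3
for r in im[8:40:2]:print(*r)
```

```text
(-5, -18, 135) [278. 428.]; (-5, 18, 135) [307. 458.]; (-13, -18, 135) [286. 422.]; (-13, 18, 135) [315. 452.]; (-5, -50, 102) [254. 425.]; (-5, 50, 102) [334. 507.]; 
(-12, -18, 135) [285. 423.]; (-12, 18, 135) [314. 453.]; (-20, -18, 135) [293. 418.]; (-20, 18, 135) [322. 447.]; (-12, -50, 102) [261. 421.]; (-12, 50, 102) [340. 502.]; 
ref board [[233.0, 422.0], [336.0, 530.0]]
[ 0.63244074 -0.08024389  0.19      ] [0.09648329 0.11697199 0.19      ]
171 174 180 179 177 182 183 177 179 179 180 183 182 178 180 183 183 183 196 176 179 179 182 185 180 178 185 187 182 183 186 180 175 178 177 177 180 175 176 176 177 184 204 209 192
173 181 181 182 180 177 178 173 177 178 182 186 175 172 175 177 177 180 182 180 180 187 187 180 177 177 178 184 185 183 182 181 185 183 184 184 178 182 190 195 186 179 178 179 175
172 150 162 167 184 184 178 174 172 177 178 175 178 181 179 174 174 179 177 179 177 179 178 179 187 188 179 181 181 180 173 176 176 177 178 185 175 179 174 180 186 196 180 182 184
213 205 207 199 165 172 195 195 191 179 172 176 182 187 184 187 177 156 141 174 183 175 175 176 174 176 
[... 1377 characters left out ...]
 177 183 183 184 187 182 180 180 178 180 176
129 73 82 87 87 87 86 87 85 86 87 85 85 87 80 86 143 185 180 182 168 128 121 183 186 187 148 85 93 160 168 177 158 164 149 128 143 179 178 179 175 171 177 176 182
172 123 88 81 82 93 87 87 91 90 85 88 85 85 87 82 80 101 166 211 210 213 191 126 153 193 205 195 152 142 164 161 129 122 155 183 179 175 177 180 180 179 179 180 173
174 179 173 127 88 82 85 88 88 87 84 88 92 84 86 83 83 80 78 100 173 206 206 207 191 114 146 192 198 197 158 77 89 173 192 198 206 205 182 171 168 172 181 183 178
174 176 181 174 160 125 92 84 89 85 89 88 85 89 84 86 84 90 83 78 75 110 194 214 206 210 193 115 149 191 204 192 134 144 211 206 205 203 206 205 181 170 175 178 174
```

```bash
python3 -c "
from h import *
print(robot.hand_in());st()"
```

```text
the job is handed in; nothing more can be done
None
the job is handed in; nothing more can be done
```

The job is handed in at about 18 s of the 51 s allowed; the hand-in gives no verdict. The tall block is on the ledge propping the flap open, and the plate hangs on both pegs.

- **Flap and block:** I pushed the lever back with the tall block, set it on the ledge behind the stop and let go. In the last camera image it stands upright with the flap open. It measured at about bin x 96, y 117 mm, inside the limits. The ideal x is 93 mm, so it may be a few millimetres off the stop or this may just be camera error.
- **Plate:** I lifted it out by the tab and slid it onto the pegs without any contact force until it touched the board at about 2.5 N. I then lowered it 3 mm and released it. The tab's top corner matches the position expected for a plate touching the board, to within about 3 mm.
- **Bystanders:** none looked moved in the pictures, but I did not measure them. The tool was clear of everything and the force read near zero.
- **Not checked:** I did not measure the plate's height and sideways position on the pegs after release.
- **Went wrong:** the first move call was refused because of missing keys. Before the plate went onto the pegs, the tool was about 8 mm off the planned pose, and I corrected that.

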